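Clip a check weight onto a load cell's eye

ROBOT

A 7-joint arm with a two-finger parallel gripper is mounted at the origin on the work surface. World frame = base frame: x ahead of the robot, y to its left, z up, the work surface at z = 0. Lengths are in m, angles in rad, forces in N, time in s.
With the tool pointing down it reaches from about 0.4 to 0.85 m from the base axis. Payload 4.5 kg.
Tool frame: the origin (TCP) lies at the very end of the fingers, on their centre line; the grasp point (between the pads) lies 19 mm behind it (tcp_to_grasp is the z of the grasp point in the tool frame, in m); z points along the fingers, y is the line along which they close (so a half turn about z gives the same grasp; the last joint's range is limited). The gripper opens to 88 mm and grips with 3 to 60 N. Pads are 18 mm wide; open, the fingers measure 123 mm over their backs; the gripper's body (75 mm by 187 mm) begins 45 mm behind the grasp point.
Start: joints at [-1.267, 0.689, -0.195, 1.565, 0.157, 0.902, -0.215], TCP at [0.167, 0.602, 0.239] pointing down, gripper open.
Joint ranges: [-3.01, 3.01], [-0.46, 2.08], [-1.47, 1.51], [0.13, 2.56], [-1, 4.14], [0.04, 2.09], [-2.66, 2.66]. Speed limits (rad/s): [2.57, 2.57, 3.14, 3.14, 3.14, 3.14, 3.14].

INTERFACE

Orientations are given as a unit quaternion [x, y, z, w].
In Python, from plant import * gives the robot as it stands. The module is installed in compiled form; this text tells all that it offers.
- The arm moves only by the shell command python3 -m jog 'ROWS' [OPENING] [FORCE]. ROWS is JSON, a list that holds one entry, the list of rows, each a list of 6 numbers: the shift along the tool's x, y, z in m, then the turn, a rotation vector about the tool's x, y, z in rad. In form: [[[dx, dy, dz, ax, ay, az], ...]]. A call has 1 to 12 rows; each row shifts and turns the commanded pose from where the row before left it, along the tool's axes as they then stand; what a row does not reach is not made up. A row lasts 1/8 s, in which the tool goes at most 62.5 mm and 10.7 degrees, less where a joint would pass 70% of its speed; a pose out of reach is approached as far as the arm can. A call with a gripper value outside its range is refused whole. OPENING is the finger opening in m, from 0 to 0.0881, set as the call begins (- or left out, the last holds). The fingers move at their own pace and stop on an object; FORCE is the grip in N (left out, the last holds). Time passes only in rows, so rows that do not move let the fingers close. It gives the time, the measured TCP pose, the force, the opening and the grip force at its end, in the units of the state.
- get_state(): the state, without advancing time (a new reading comes with each control period).
- snapshot(name): name is "scene" or "top" or "wrist"; returns a dict with "frame" (400x640x3 uint8, red, green, blue), "mtx" (3x3 intrinsics, pixels), "xyz" and "orientation" of the camera in the world; the wrist camera has in their place "mount" (4x4, takes a point from camera to tool coordinates, whose origin is the TCP and whose axes are the flange's). Camera axes: x right, y down, z forward; pixel columns grow to the right and rows downward; lengths in m; the calibration is good to about 2 mm. A picture is of the moment at which its call begins: read the wrist's pose just before it. There is no depth.
- finish_job(): hands the job in; it is judged then, once.
The state is a dict: "clock": time; "q": joint angles; "qd": joint speeds; "joint_torque": joint torques, N m; "tool_pos": TCP position; "eef_rot": TCP orientation; "contact_force": force on the tool from outside, world axes, zero at the start; "moment": the same for the moment, N m; "opening": opening from 0.0 (shut) to 1.0 (fully open); "finger_force": force on a finger pad.
Only numpy, scipy, OpenCV 4.12 (cv2) and the standard library are available. Lean on these libraries where they do the work, as an engineer would, in place of code of your own. Each camera call takes 0.05 s, during which the arm holds its last target. There are 200 camera calls.

TASK

Hang the check weight on the load cell for its calibration: lift the weight by its blue grip, press the orange spring gate of its snap hook against the bar of the cell's sprung eye until the bar passes inside the hook and the gate springs shut, then let go so that the weight hangs still from the eye. The cell is delicate, so feel your way and never load it with more than about 20 N, and leave the brass weight, the jar and the bottle standing where they are.

Things in the scene. Friction and masses are not known exactly. Their poses are not given: they have to be found in the camera images.
- grip (a point): Centre of the blue grip block (26 mm along x, 14 along y, 30 high) on top of the loose check weight, 127 mm above its underside; the frame is the weight's own, z up. The snap hook lies right below it in the x-z plane, its gate on the +x side.
- check_weight: The whole check weight, about 0.4 kg (a fifth more or less), 142 mm high: steel cylinder 50 mm across, 30 high, standing upright on the bench, with the aluminium snap hook and the grip above it. Origin at the centre of its underside, axes as for the grip.
- crown (a point): Peak of the inside of the hook's roof-shaped crown, 28 mm below the grip's centre. The hook is a closed upright link of 8 mm round rod: back rod centred at x = -22 mm, level bottom rod centred 51 mm below this point, on the front (x = +20 mm) the nose above and the gate below. Inside it is 35 mm from back rod to gate. A bar hanging in the crown has its centre 5 mm below this point.
- nose (a point): Lowest point of the nose, the downturned front end of the hook (8 mm rod at x = +20 mm): 43 mm below the grip's centre. A bar enters below the nose by pushing the gate in.
- gate (a joint): Angle (rad) of the orange sprung gate, a 6 mm rod 31 mm long that closes the hook's front below the nose: 0 shut, to 1.35 pushed inwards (to -x). Inwards only; hinged at its lower end, 75 mm below the grip's centre. Spring 0.05 Nm/rad, preload 0.1 Nm: 5 to 8 N opens it. Pressed on its upper half, the bar slips past its free end some 25 mm in; lowering the hook on the bar helps; then it springs shut.
- eye_bar (a point): Middle of the front bar of the load cell's eye, a level steel loop of 8 mm round rod, 150 mm above the bench. The bar is straight for 44 mm along this frame's y; side arms at y = +-34 mm run along +x to the black cell, whose face is 95 mm beyond the bar and top 23 mm above it. Press the hook on along +x of this frame, with the hook's x along it. Nothing stands in front of or below the bar.
- eye (a joint): How far (m) the sprung eye is pushed in along its +x: 0 at rest, hard stop at 0.040 (about 10 N). It gives way as the hook is pressed on: 1 mm for each 0.25 N after the first 0.5 N, damped (40 N per m/s), and returns by itself; rigid in y and z. Let it come back before the hook is lowered to hang.
- load_stand: The fixed rod stand that carries the black load cell and the eye; origin on the bench straight below the middle of the eye's bar at rest, axes as for the eye. Blue base plate 16 mm high from x = 60 to 230 mm, 140 mm wide; black cell 75 x 85 x 46 mm; upright rod 16 mm across at x = 185 mm, up to 201 mm high.
- knob_weight: Bystander: brass knob weight, 40 mm across, 55 mm high, loose; origin at the centre of its underside.
- red_jar: Bystander: glass jar with a red cap, 60 mm across, 95 mm high, loose; origin at the centre of its underside.
- media_bottle: Bystander: glass bottle with a blue cap, 76 mm across, 150 mm high, loose on the pan of the white balance; origin at the centre of its underside, 64 mm above the bench.
Not all that is in view belongs to the job. Of the things that look like the check_weight, take the one that is farthest from the robot's base at the start.

How it is judged:
On the way, in this order (a step that is already met when the one before it is completed fails the run):
1. the check weight is lifted clear of the bench (height (world z) of check_weight above 0.03 m), for 0.2 s.
2. the eye's bar is inside the hook and the gate has sprung shut (x of eye_bar in the frame of grip between -0.018 and 0.012 m and y of eye_bar in the frame of grip between -0.024 and 0.024 m and z of eye_bar in the frame of grip between -0.075 and -0.025 m and value of joint gate below 0.1 rad), for 0.2 s.
At the end, for the whole second after the job is handed in: The weight hangs upright (0.25 rad) and still from the eye, off the bench: bar in the crown of the hook (at most 42 mm below the grip centre, -18 to +12 mm along x, 24 mm along y), gate shut (under 0.1 rad), eye carrying over 2 N, under 0.05 m/s (x of eye_bar in the frame of grip between -0.018 and 0.012 m and y of eye_bar in the frame of grip between -0.024 and 0.024 m and z of eye_bar in the frame of grip between -0.042 and -0.025 m and value of joint gate below 0.1 rad and contact force between check_weight and load_stand above 2 N and angle between check_weight's own z axis and vertical below 0.25 rad and linear speed of check_weight below 0.05 m/s and height (world z) of check_weight above 0.03 m); the robot touches nothing.
It fails at once if the load cell and its eye are loaded with more than 22 N (contact force between anything else and load_stand above 22 N).
It fails at once if the brass knob weight is knocked over or shifted by more than 15 mm (distance of knob_weight from where it was at the start of the episode above 0.015 m or angle between knob_weight's own z axis and vertical above 0.2 rad).
It fails at once if the red-capped jar is knocked over or shifted by more than 15 mm (distance of red_jar from where it was at the start of the episode above 0.015 m or angle between red_jar's own z axis and vertical above 0.2 rad).
It fails at once if the blue-capped bottle is knocked over or shifted by more than 15 mm (distance of media_bottle from where it was at the start of the episode above 0.015 m or angle between media_bottle's own z axis and vertical above 0.2 rad).
It also fails if it takes over 64 s, if anything falls off the work surface, if the arm or the gripper's body presses on something with over 40 N, if the wrist force passes 120 N, or if a joint passes its speed limit or range.

## Working session

There is one attempt and no reset: what is moved stays moved. The work goes in short steps, Python scripts to look and compute and a shell command to move; the robot and the scene stay as the last step left them, time stands still between calls to the robot, and variables do not carry over. Pictures are saved under pics/ and viewed, at most 13 in all, crops included, and the job is handed in when it is done.

```bash
mkdir -p pics; cat > h.py <<'E'
from plant import *
import numpy as np, cv2, json
from scipy.spatial.transform import Rotation as R
def cam(n):
    st=get_state(); s=snapshot(n); K=np.array(s["mtx"])
    if n=="wrist":
        T=np.eye(4);T[:3,:3]=R.from_quat(st["eef_rot"]).as_matrix();T[:3,3]=st["tool_pos"]
        M=T@np.array(s["mount"])
    else:
        M=np.eye(4);o=np.array(s["orientation"])
        M[:3,:3]=R.from_quat(o).as_matrix() if o.size==4 else o.reshape(3,3)
        M[:3,3]=s["xyz"]
    return s["frame"],K,M
def save(n,fn,crop=None,k=1):
    f,K,M=cam(n)
    np.savez("pics/"+fn+".npz",K=K,M=M,f=f)
    write(f,fn,crop,k)
def write(f,fn,crop=None,k=1):
    g=f[:,:,::-1]
    if crop: g=g[crop[1]:crop[3],crop[0]:crop[2]]
    cv2.imwrite("pics/"+fn+".png",cv2.resize(g,None,fx=k,fy=k,interpolation=cv2.INTER_CUBIC))
def ray(fn,u,v,z):
    d=np.load("pics/"+fn+".npz");M=d["M"]
    r=M[:3,:3]@np.linalg.solve(d["K"],[u,v,1.]);c=M[:3,3]
    return c+r*(z-c[2])/r[2]
def proj(fn,p):
    d=np.load("pics/"+fn+".npz");M=d["M"]
    q=d["K"]@(M[:3,:3].T@(np.array(p)-M[:3,3]));return q[:2]/q[2]
E
python3 - <<'E'
from h import *
save("scene","s0");save("top","t0")
for n in("s0","t0"):
    d=np.load(f"pics/{n}.npz");print(d["K"],d["M"].round(3))
print(get_state())
E
```

```text
[[395.28643812   0.         323.8932486 ]
 [  0.         395.28643812 204.42787609]
 [  0.           0.           1.        ]] [[ 0.254  0.659 -0.708  1.248]
 [ 0.967 -0.158  0.201 -0.211]
 [ 0.021 -0.735 -0.678  0.793]
 [ 0.     0.     0.     1.   ]]
[[365.53511523   0.         319.54786092]
 [  0.         365.53511523 200.90044915]
 [  0.           0.           1.        ]] [[-0.011 -0.997  0.076  0.46 ]
 [-1.     0.011 -0.003 -0.003]
 [ 0.002 -0.076 -0.997  0.939]
 [ 0.     0.     0.     1.   ]]
{'clock': 0.1, 'q': array([-1.26716619,  0.68993245, -0.19452735,  1.56622103,  0.15729309,
        0.90249221, -0.21510246]), 'qd': array([ 0.00038249, -0.00099743,  0.00041163, -0.0014903 , -0.00015445,
        0.00087542,  0.00042594]), 'joint_torque': array([-3.27327485e-03, -5.28494990e+01, -1.27187155e+00, -1.53836435e+01,
       -5.26484521e-02,  1.95605091e-03,  4.39992277e-05]), 'tool_pos': array([0.16649085, 0.60183441, 0.2379753 ]), 'eef_rot': array([ 1.34470016e-01,  9.90917314e-01, -8.29211877e-04, -5.89371635e-05]), 'contact_force': array([-0.46799168, -0.22270022,  0.28970188]), 'moment': array([-0.0244646 , -0.0121247 , -0.00288348]), 'finger_force': 0.0, 'opening': 1.0036559266703113}
```

View pics/s0.png

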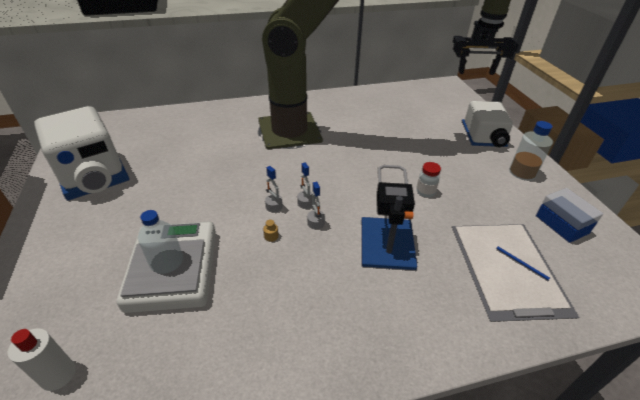

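View pics/t0.png

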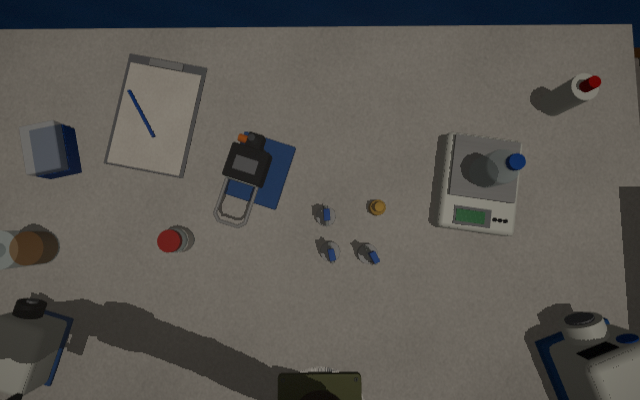

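The scene shows three check weights; the farthest one from the base is at about (325,214) in the top view. The eye bar's outer end is at (232,222), with the cell towards (250,160). I'll look closer.

```bash
python3 - <<'E'
from h import *
f=np.load("pics/t0.npz")["f"];write(f,"t0c",(200,130,390,275),4)
f=np.load("pics/s0.npz")["f"];write(f,"s0c",(255,150,435,275),4)
E
```

```text
(no output)
```

View pics/t0c.png

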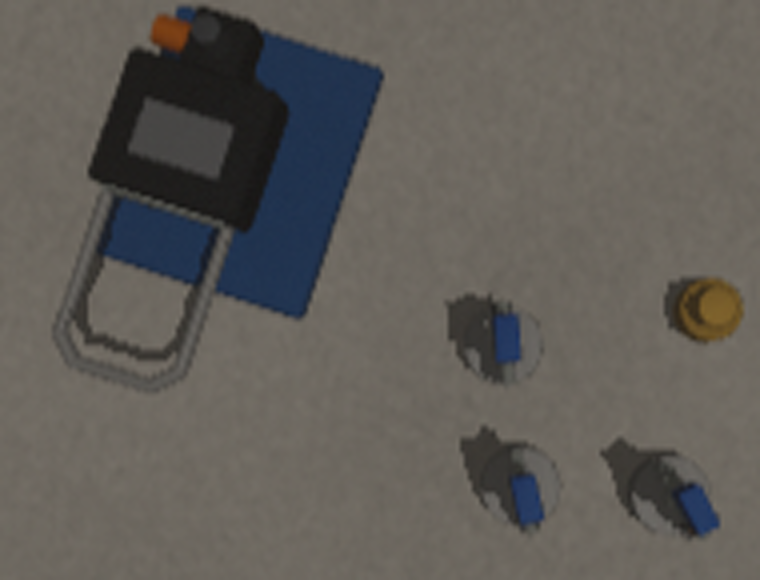

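View pics/s0c.png

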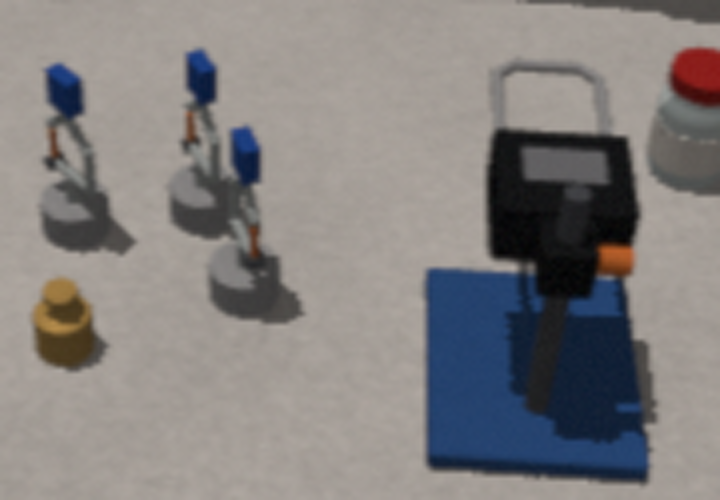

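The top crop shows the target's grip at about (508,338), long axis near vertical, with the gate towards +x (scene crop, orange at (254,238)). The eye bar's midpoint is near (120,375), with arms running along direction (42,-133).

```bash
python3 - <<'E'
from h import *
t=lambda u,v,z:ray("t0",200+(u-1.5)/4,130+(v-1.5)/4,z).round(4)
s=lambda u,v,z:ray("s0",255+(u-1.5)/4,150+(v-1.5)/4,z).round(4)
print("grip",t(508,338,.142),"scene",s(246,155,.127))
a,b=t(507,315,.142),t(511,360,.142);print(a,b,np.degrees(np.arctan2(*(a-b)[[1,0]])))
print("disc",t(502,343,.03))
print("eye",t(120,375,.15),"scene",s(549,66,.15))
for p,q,z in(((60,330),(103,195),.15),((185,365),(228,235),.15),((303,317),(380,70),.016)):
    a,b=t(*p,z),t(*q,z);print(a,b,np.degrees(np.arctan2(*(b-a)[[1,0]])))
print("knob",t(715,305,.055),"jar",ray("t0",169,241,.095))
print("others",t(527,500,.142),t(696,508,.142))
print(R.from_quat(get_state()["eef_rot"]).as_matrix().round(3))
f,K,M=cam("wrist");print(K,M.round(3))
E
```

```text
grip [ 0.4916 -0.0204  0.142 ] scene [ 0.4882 -0.018   0.127 ]
[ 0.5042 -0.0201  0.142 ] [ 0.4796 -0.0219  0.142 ] 4.184916125118422
disc [ 0.493  -0.0192  0.03  ]
eye [0.4736 0.1889 0.15  ] scene [0.4716 0.1966 0.15  ]
[0.4982 0.2214 0.15  ] [0.5714 0.1989 0.15  ] -17.086226728865523
[0.4786 0.1539 0.15  ] [0.5488 0.1309 0.15  ] -18.14062377736355
[0.5112 0.1061 0.016 ] [0.669  0.0566 0.016 ] -17.416026321304475
knob [ 0.5137 -0.148   0.055 ] jar [0.4356822  0.34090106 0.095     ]
others [ 0.4039 -0.0296  0.142 ] [ 0.3986 -0.1209  0.142 ]
[[-0.964  0.266 -0.   ]
 [ 0.266  0.964 -0.002]
 [-0.    -0.002 -1.   ]]
[[299.90081013   0.         317.47019885]
 [  0.         299.90081013 200.60428392]
 [  0.           0.           1.        ]] [[ 0.268  0.931  0.247  0.102]
 [ 0.963 -0.259 -0.07   0.619]
 [-0.001  0.257 -0.966  0.383]
 [ 0.     0.     0.     1.   ]]
```

The numbers agree: grip at (0.491, -0.020) with yaw about +4.5°, eye bar near (0.475, 0.191) with yaw -17.4°. I'll move above the weight.

```bash
python3 -m jog '[[[-0.04,-0.043,0,0,0,0],[-0.04,-0.043,0,0,0,0],[-0.04,-0.043,0,0,0,0],[-0.04,-0.043,0,0,0,0],[-0.04,-0.043,0,0,0,0],[-0.04,-0.043,0,0,0,0],[-0.04,-0.043,0,0,0,0],[-0.04,-0.043,0,0,0,0],[-0.04,-0.043,0,0,0,0],[-0.04,-0.043,0,0,0,0],[-0.04,-0.043,0,0,0,0],[-0.04,-0.043,0,0,0,0]]]' 0.06 60
python3 -m jog '[[[0,0,0,0,0,-0.116],[0,0,0,0,0,-0.116],[0,0,0,0,0,-0.115],[0,0,0,0,0,0]]]'
cat >> h.py <<'E'
def where(gx,gy,gz,yaw):
    "shift in tool axes (and turn about tool z) to bring the grasp point to (gx,gy,gz), hook yaw deg"
    st=get_state();Rm=R.from_quat(st["eef_rot"]).as_matrix()
    tgt=np.array([gx,gy,gz-.019])
    D=R.from_euler("z",yaw,degrees=True).as_matrix()@np.diag([-1.,1,-1])
    print("t",st["clock"],"tcp",st["tool_pos"].round(4),"shift",(Rm.T@(tgt-st["tool_pos"])).round(4),"rot",R.from_matrix(Rm.T@D).as_rotvec().round(3),"F",st["contact_force"].round(2),"M",st["moment"].round(3),"open",round(st["opening"]*88.1,1))
E
python3 - <<'E'
from h import *
where(.491,-.0195,.126,4.5)
save("wrist","w1")
E
```

```text
clock: 1.65
tool_pos: [0.4924, -0.0246, 0.2387]
eef_rot: [0.135, 0.991, 0.0, 0.0]
contact_force: [0.8, 0.8, -0.3]
opening: 0.676
finger_force: 0.0
clock: 2.15
tool_pos: [0.4915, -0.023, 0.2385]
eef_rot: [-0.038, 0.999, 0.0, -0.0]
contact_force: [1.2, -1.3, 0.4]
opening: 0.682
finger_force: 0.0
t 2.15 tcp [ 0.4915 -0.023   0.2385] shift [0.0002 0.0035 0.1315] rot [ 0.    -0.    -0.003] F [ 1.21 -1.32  0.44] M [0.017 0.065 0.018] open 60.1
```

View pics/w1.png

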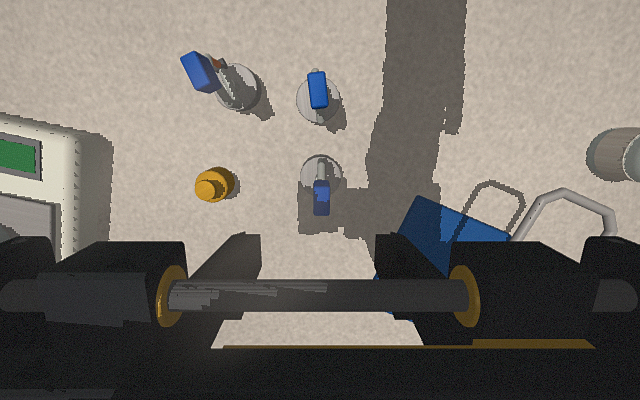

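The grip is at about (321,197), between the fingers laterally; the eye bar is at about (586,202) on the right.

```bash
python3 - <<'E'
from h import *
for z in(.127,.142): print(ray("w1",321,197,z).round(4))
print(proj("w1",(.491,-.0195,.142)),proj("w1",(.491,-.0195,.112)))
d=np.load("pics/w1.npz")["f"]
hsv=cv2.cvtColor(d,cv2.COLOR_RGB2HSV);m=cv2.inRange(hsv,(105,120,40),(125,255,255));m[:165]=0;m[225:]=0;m[:,:300]=0;m[:,345:]=0
ys,xs=np.nonzero(m);print(xs.mean(),ys.mean(),xs.min(),xs.max(),ys.min(),ys.max());print(cv2.minAreaRect(np.c_[xs,ys].astype(np.float32)))
print("eye",ray("w1",586,202,.15))
for x in(-.013,.013):
  for y in(-.007,.007):
    p=np.array([.491,-.0195,0])+R.from_euler("z",4.5,degrees=True).apply([x,y,0]);print(proj("w1",p+[0,0,.142]).round(1),proj("w1",p+[0,0,.112]).round(1))
E
```

```text
[ 0.4894 -0.0205  0.127 ]
[ 0.4856 -0.021   0.142 ]
[322.23847648 203.32516457] [321.7031315  194.77071673]
322.14903846153845 192.83653846153845 314 329 182 214
((321.5, 198.0), (32.0, 15.0), 90.0)
eye [0.47197755 0.19228558 0.15      ]
[313.7 188.1] [314.1 181.1]
[330.7 188.1] [329.3 181. ]
[314.  218.2] [314.3 208.2]
[330.5 218.1] [329.1 208.1]
```

```bash
python3 -m jog '[[[0.001,0.003,0.033,0,0,0],[0,0,0.033,0,0,0],[0,0,0.033,0,0,0],[0,0,0.02,0,0,0],[0,0,0.0135,0,0,0],[0,0,0,0,0,0]]]'
python3 -m jog '[[[0,0,0,0,0,0],[0,0,0,0,0,0],[0,0,0,0,0,0],[0,0,0,0,0,0],[0,0,0,0,0,0],[0,0,0,0,0,0]]]' 0 60
python3 -m jog '[[[0,0,-0.02,0,0,0],[0,0,-0.03,0,0,0],[0,0,-0.03,0,0,0],[0,0,-0.03,0,0,0],[0,0,0,0,0,0],[0,0,0,0,0,0]]]'
python3 - <<'E'
from h import *
st=get_state();print(R.from_quat(st["eef_rot"]).as_matrix().round(3))
h=R.from_euler("z",-17.4,degrees=True).apply([-.062,0,0]);p=np.array([.473,.1915,.202])+h;print(p)
where(*p,-17.4)
save("wrist","w2");save("scene","s2",(240,110,440,260),4)
E
```

```text
clock: 2.95
tool_pos: [0.4902, -0.0199, 0.1057]
eef_rot: [-0.038, 0.999, -0.0, -0.001]
contact_force: [0.6, 0.1, 0.3]
opening: 0.683
finger_force: 0.0
clock: 3.7
tool_pos: [0.4905, -0.0199, 0.1063]
eef_rot: [-0.039, 0.999, 0.0, 0.0]
contact_force: [-0.4, 0.2, 2.6]
opening: 0.154
finger_force: 60.0
clock: 4.45
tool_pos: [0.4893, -0.0202, 0.2149]
eef_rot: [-0.039, 0.999, -0.0, -0.001]
contact_force: [0.0, 0.2, -4.5]
opening: 0.152
finger_force: 60.0
[[-0.997 -0.077 -0.003]
 [-0.077  0.997 -0.   ]
 [ 0.003 -0.    -1.   ]]
[0.4138371  0.21004053 0.202     ]
t 4.45 tcp [ 0.4893 -0.0202  0.2149] shift [0.0575 0.2354 0.032 ] rot [-0.001 -0.003  0.381] F [ 0.02  0.17 -4.46] M [-0.003  0.051  0.031] open 13.4
```

View pics/s2.png

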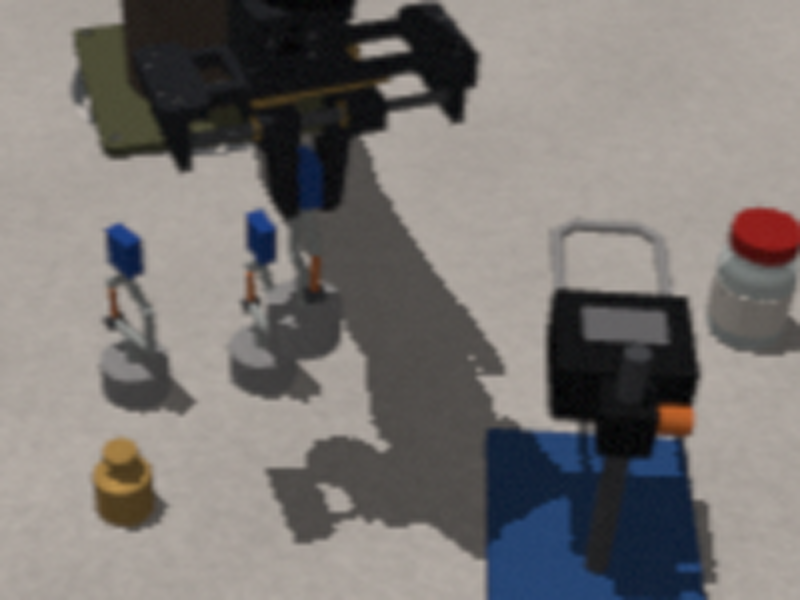

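The weight is held upright, its gate facing the +x side. I'll move to a stand-off in front of the bar.

```bash
python3 -m jog '[[[0.014,0.029,0,0,0,0],[0.0145,0.03,0,0,0,0],[0.0145,0.03,0,0,0,0],[0.0145,0.03,0,0,0,0],[0,0.03,0.01,0,0,0],[0,0.03,0.01,0,0,0],[0,0.03,0.01,0,0,0],[0,0.026,0.004,0,0,0.096],[0,0,0,0,0,0.095],[0,0,0,0,0,0.095],[0,0,0,0,0,0.095],[0,0,0,0,0,0]]]'
python3 - <<'E'
from h import *
where(.4138,.2100,.200,-17.4)
save("wrist","w3");save("scene","s3")
save("top","t3")
a=np.load("pics/s3.npz")["f"][110:235,300:460];b=np.load("pics/w3.npz")["f"]
A=cv2.resize(a,(640,500),interpolation=cv2.INTER_CUBIC)
write(A,"s3c")
E
```

```text
clock: 6.05
tool_pos: [0.4145, 0.2098, 0.1813]
eef_rot: [0.151, 0.989, -0.001, -0.001]
contact_force: [-0.1, 0.1, -4.6]
opening: 0.152
finger_force: 60.0
t 6.05 tcp [0.4145 0.2098 0.1813] shift [ 0.0007 -0.      0.0003] rot [-0.001 -0.001  0.001] F [-0.11  0.1  -4.6 ] M [ 0.004 -0.062  0.001] open 13.4
```

View pics/w3.png

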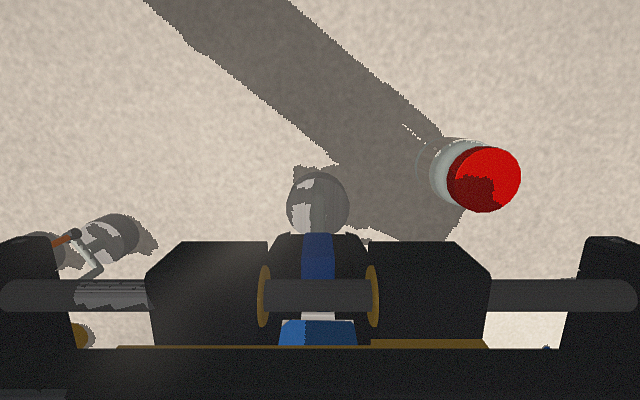

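View pics/s3c.png

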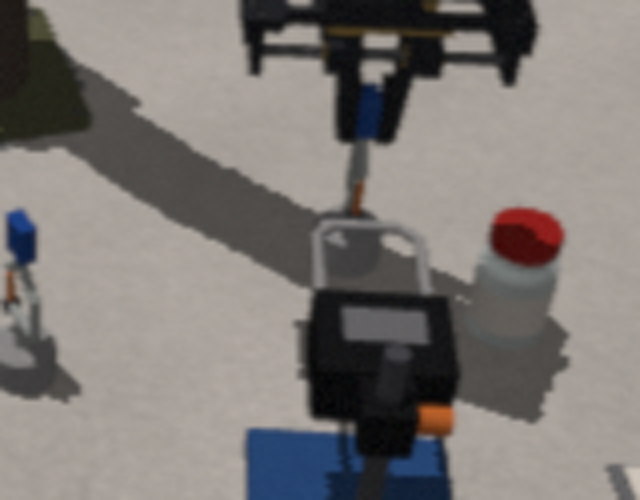

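The hook is upright and lined up with the bar in the scene crop: gate at (358,195), bar middle at (370,225). Next I'll approach slowly, feeling for contact.

```bash
python3 -m jog '[[[-0.008,0,0,0,0,0],[-0.008,0,0,0,0,0],[-0.006,0,0,0,0,0],[-0.003,0,0,0,0,0],[-0.003,0,0,0,0,0],[-0.003,0,0,0,0,0],[-0.003,0,0,0,0,0],[-0.003,0,0,0,0,0],[-0.003,0,0,0,0,0],[0,0,0,0,0,0]]]'
python3 -m jog '[[[-0.003,0,0,0,0,0],[-0.003,0,0,0,0,0],[-0.003,0,0,0,0,0],[0,0,0,0,0,0]]]'
python3 -c "
from h import *
where(.473,.1915,.200,-17.4)"
```

```text
clock: 7.45
tool_pos: [0.453, 0.1979, 0.1821]
eef_rot: [0.151, 0.988, -0.0, -0.0]
contact_force: [-2.6, -0.2, -4.2]
opening: 0.151
finger_force: 60.0
clock: 7.95
tool_pos: [0.4616, 0.1951, 0.1821]
eef_rot: [0.151, 0.988, -0.0, -0.0]
contact_force: [-3.9, 0.7, -2.9]
opening: 0.152
finger_force: 60.0
t 7.95 tcp [0.4616 0.1951 0.1821] shift [-0.0119 -0.0001  0.0011] rot [-0. -0. -0.] F [-3.88  0.69 -2.89] M [ 0.245  0.925 -0.046] open 13.4
```

```bash
for i in 1; do python3 -m jog '[[[-0.003,0,0,0,0,0],[-0.003,0,0,0,0,0],[-0.003,0,0,0,0,0],[0,0,0,0,0,0]]]' | grep -E 'pos|force'; done
python3 -m jog '[[[-0.003,0,0,0,0,0],[-0.003,0,0,0,0,0],[-0.003,0,0,0,0,0],[0,0,0,0,0,0]]]' | grep -E 'pos|force'
python3 - <<'E'
from h import *
save("scene","s4",(330,110,450,200),5)
E
```

```text
tool_pos: [0.4703, 0.1924, 0.1821]
contact_force: [-5.4, 1.1, -4.5]
finger_force: 60.0
tool_pos: [0.4784, 0.1899, 0.1819]
contact_force: [-5.5, 1.4, -4.5]
finger_force: 60.0
```

View pics/s4.png

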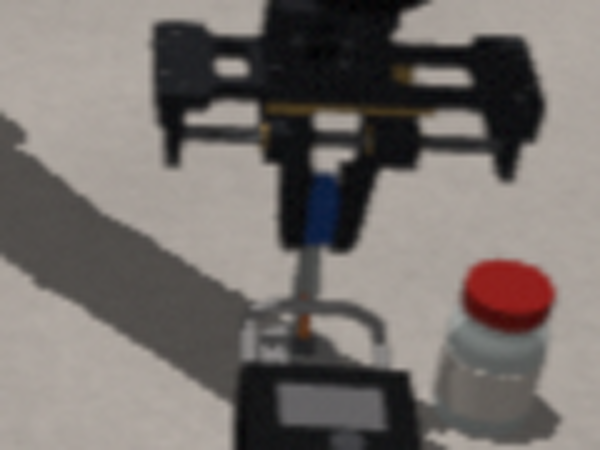

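The bar crosses the hook at about (304,315), with the loop spanning 243 to 385. So the lateral fit is fine and the gate is being pushed in. Continuing.

```bash
python3 -m jog '[[[-0.003,0,0,0,0,0],[-0.003,0,0,0,0,0],[0,0,0,0,0,0]]]' | grep -E 'pos|contact'
python3 -m jog '[[[-0.003,0,0,0,0,0],[-0.002,0,0,0,0,0],[0,0,0,0,0,0]]]' | grep -E 'pos|contact'
python3 -m jog '[[[-0.003,0,0,0,0,0],[-0.002,0,0,0,0,0],[0,0,0,0,0,0]]]' | grep -E 'pos|contact'
python3 -c "
from h import *
where(.473,.1915,.200,-17.4)"
```

```text
tool_pos: [0.4839, 0.1882, 0.1818]
contact_force: [-5.6, 2.1, -5.0]
tool_pos: [0.4886, 0.1866, 0.1817]
contact_force: [-6.3, 1.3, -5.7]
tool_pos: [0.4958, 0.1847, 0.1824]
contact_force: [-2.1, 0.4, -5.0]
t 10.125 tcp [0.4958 0.1847 0.1824] shift [ 0.0238 -0.0004  0.0013] rot [ 0.001  0.002 -0.001] F [-2.1   0.44 -5.02] M [ 0.282  0.597 -0.018] open 13.3
```

The force dropped, so the bar has slipped past the gate. I'll back off to let the eye return and check it is free.

```bash
python3 -m jog '[[[0,0,0,0,0,0],[0.004,0,0,0,0,0],[0.004,0,0,0,0,0],[0.004,0,0,0,0,0],[0,0,0,0,0,0]]]' | grep -E 'pos|contact'
python3 -m jog '[[[0.003,0,0,0,0,0],[0.003,0,0,0,0,0],[0.003,0,0,0,0,0],[0,0,0,0,0,0],[0,0,0,0,0,0],[0,0,0,0,0,0]]]' | grep -E 'pos|contact'
python3 - <<'E'
from h import *
where(.473,.1915,.181,-17.4)
save("scene","s5",(330,110,450,200),5)
E
```

```text
tool_pos: [0.4826, 0.1889, 0.1824]
contact_force: [-0.2, -0.1, -4.0]
tool_pos: [0.4743, 0.1914, 0.1822]
contact_force: [0.4, -0.5, -5.1]
t 11.5 tcp [0.4743 0.1914 0.1822] shift [ 0.0013 -0.0003  0.0202] rot [ 0.  0. -0.] F [ 0.43 -0.48 -5.07] M [-0.031  0.062 -0.016] open 13.7
```

View pics/s5.png

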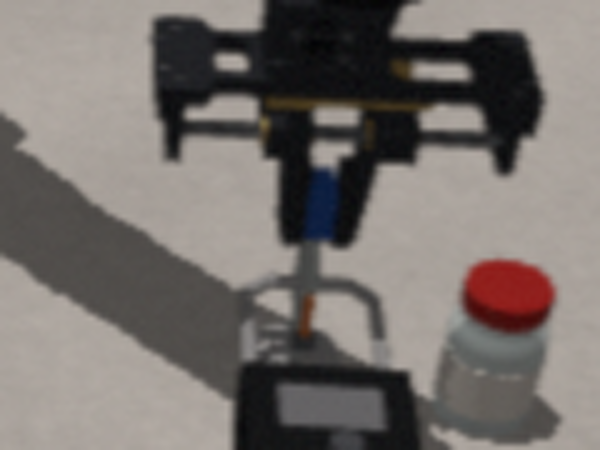

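The orange gate at (306,310) is now in front of the bar and there is no side load, so the bar is inside. I'll lower until the crown takes the weight.

```bash
python3 -m jog '[[[0,0,0.004,0,0,0],[0,0,0.004,0,0,0],[0,0,0.003,0,0,0],[0,0,0.002,0,0,0],[0,0,0.001,0,0,0],[0,0,0,0,0,0],[0,0,0,0,0,0]]]' | grep -E 'pos|contact'
python3 -m jog '[[[0,0,0.001,0,0,0],[0,0,0.001,0,0,0],[0,0,0,0,0,0],[0,0,0,0,0,0]]]' | grep -E 'pos|contact'
```

```text
tool_pos: [0.4742, 0.1914, 0.1683]
contact_force: [0.1, -0.1, -4.8]
tool_pos: [0.4742, 0.1914, 0.1662]
contact_force: [-0.2, 0.8, -3.4]
```

```bash
python3 -m jog '[[[0,0,0.001,0,0,0],[0,0,0,0,0,0],[0,0,0,0,0,0]]]' | grep -E 'pos|contact'
python3 -m jog '[[[0,0,0.001,0,0,0],[0,0,0,0,0,0],[0,0,0,0,0,0]]]' | grep -E 'pos|contact'
python3 -m jog '[[[0,0,0.001,0,0,0],[0,0,0,0,0,0],[0,0,0,0,0,0]]]' | grep -E 'pos|contact'
```

```text
tool_pos: [0.4741, 0.1914, 0.1652]
contact_force: [0.1, 0.9, -4.4]
tool_pos: [0.4742, 0.1914, 0.1642]
contact_force: [-0.2, -0.3, -4.7]
tool_pos: [0.4741, 0.1915, 0.1633]
contact_force: [-0.1, 1.6, -1.5]
```

```bash
python3 -m jog '[[[0,0,0,0,0,0],[0,0,0,0,0,0]]]' | grep -E 'pos|contact'
python3 -m jog '[[[0,0,0.0005,0,0,0],[0,0,0,0,0,0],[0,0,0,0,0,0]]]' | grep -E 'pos|contact'
python3 -c "
from h import *
where(.473,.1915,.181,-17.4)"
```

```text
tool_pos: [0.4742, 0.1915, 0.1633]
contact_force: [-0.7, 0.5, -1.6]
tool_pos: [0.4743, 0.1915, 0.1629]
contact_force: [-1.1, -0.9, 2.0]
t 14.675 tcp [0.4743 0.1915 0.1629] shift [ 0.0013 -0.0004  0.0009] rot [ 0.  0. -0.] F [-1.13 -0.92  2.  ] M [-0.024  0.175  0.004] open 13.2
```

The crown is bearing on the bar: the wrist force went from -4.6 to +2 N, about 6.6 N on the cell. Releasing.

```bash
python3 -m jog '[[[0,0,0,0,0,0],[0,0,0,0,0,0],[0,0,0,0,0,0],[0,0,0,0,0,0],[0,0,0,0,0,0],[0,0,0,0,0,0],[0,0,0,0,0,0],[0,0,0,0,0,0]]]' 0.05
python3 -m jog '[[[0,0,-0.005,0,0,0],[0,0,-0.01,0,0,0],[0,0,-0.02,0,0,0],[0,0,-0.03,0,0,0],[0,0,-0.03,0,0,0],[0,0,-0.03,0,0,0],[0,0,0,0,0,0],[0,0,0,0,0,0],[0,0,0,0,0,0],[0,0,0,0,0,0],[0,0,0,0,0,0],[0,0,0,0,0,0]]]'
python3 - <<'E'
from h import *
save("scene","s6",(330,110,450,200),5)
save("wrist","w6")
E
```

```text
clock: 15.68
tool_pos: [0.4742, 0.1914, 0.1627]
eef_rot: [0.151, 0.988, 0.0, 0.0]
contact_force: [0.3, 0.1, 0.1]
opening: 0.565
finger_force: 0.0
clock: 17.18
tool_pos: [0.4741, 0.1914, 0.2875]
eef_rot: [0.151, 0.988, -0.0, -0.0]
contact_force: [0.3, -0.7, 0.0]
opening: 0.565
finger_force: 0.0
```

View pics/s6.png

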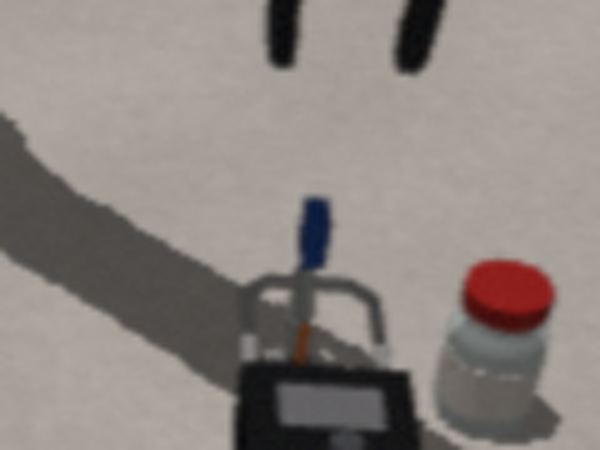

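The weight hangs from the bar, grip at (315,233), and the gripper is clear. I'll wait for any swing to die out, checking by frame difference.

```bash
W='[[[0,0,0,0,0,0],[0,0,0,0,0,0],[0,0,0,0,0,0],[0,0,0,0,0,0],[0,0,0,0,0,0],[0,0,0,0,0,0],[0,0,0,0,0,0],[0,0,0,0,0,0],[0,0,0,0,0,0],[0,0,0,0,0,0],[0,0,0,0,0,0],[0,0,0,0,0,0]]]'
cat > diff.py <<'E'
from h import *
f=[snapshot("scene")["frame"].astype(int)[140:190,375:410] for _ in range(10)]
b=[(lambda m:(np.nonzero(m)[1].mean().round(2),np.nonzero(m)[0].mean().round(2)))(g[:,:,2]-g[:,:,0]>40) for g in f]
print([int(abs(f[i+1]-f[i]).max()) for i in range(9)],b[::3])
E
python3 diff.py
python3 -m jog '[[[0,0,0,0,0,0],[0,0,0,0,0,0],[0,0,0,0,0,0],[0,0,0,0,0,0],[0,0,0,0,0,0],[0,0,0,0,0,0],[0,0,0,0,0,0],[0,0,0,0,0,0],[0,0,0,0,0,0],[0,0,0,0,0,0],[0,0,0,0,0,0],[0,0,0,0,0,0]]]' >/dev/null
python3 -m jog '[[[0,0,0,0,0,0],[0,0,0,0,0,0],[0,0,0,0,0,0],[0,0,0,0,0,0],[0,0,0,0,0,0],[0,0,0,0,0,0],[0,0,0,0,0,0],[0,0,0,0,0,0],[0,0,0,0,0,0],[0,0,0,0,0,0],[0,0,0,0,0,0],[0,0,0,0,0,0]]]' >/dev/null
python3 diff.py
python3 - <<'E'
from h import *
# tilt: expected pixel of grip centre for an upright hang
save("scene","s7")
f=np.load("pics/s7.npz")["f"].astype(int);m=(f[:,:,2]-f[:,:,0]>40)[145:170,385:405]
v,u=np.nonzero(m);print(u.mean()+385,v.mean()+145,u.min()+385,u.max()+385,v.min()+145,v.max()+145)
for y in(.1915,.187): print(proj("s7",(.473,y,.183)),proj("s7",(.473+.0187,y,.183)))
E
```

```text
[7, 8, 6, 36, 6, 8, 8, 8, 9] [(np.float64(17.5), np.float64(16.5)), (np.float64(17.54), np.float64(16.36)), (np.float64(17.5), np.float64(16.5)), (np.float64(17.5), np.float64(16.5))]
[7, 6, 7, 8, 7, 7, 7, 7, 8] [(np.float64(17.5), np.float64(16.5)), (np.float64(17.5), np.float64(16.5)), (np.float64(17.5), np.float64(16.5)), (np.float64(17.5), np.float64(16.5))]
392.5 156.5 391 394 151 162
[392.00816333 156.6953577 ] [394.71021277 160.81665283]
[390.41614704 156.92294515] [393.1000894  161.05078912]
```

It is still, and the grip sits at the pixel expected for an upright hang. Handing in.

```bash
python3 -c "
from plant import *
print(finish_job())"
```

```text
the job is handed in; nothing more can be done
None
```

I handed the job in with the check weight hanging still and upright from the load cell's eye, the gate shut in front of the bar and the gripper clear; the hand-in returned no verdict.

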